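# Slide the used lens case through the flap of the return box

## Task

Return the used lens case: with the fingertips, slide the orange case along the shelf of the return box and on through its hanging flap until it drops down the chute inside, then draw the fingers back out so that the flap falls shut behind it. Do not pick the case up, tip it over or shove it so that it shoots off, and leave the clean things standing round the box where they are.

Things in the scene. Friction and masses are not known exactly. Their poses are not given: they have to be found in the camera images.
- return_box: White steel return box, fixed on the desk, 443 mm long (x), 170 wide (y), 155 tall (z up). Its x axis is level, the feed direction, pointing into the box. Origin: on the desk, straight below the flap's hinge line, mid-width. Loading shelf: level steel, top at z = 75 mm, from x = -188 to +45 mm, 12 mm high upstands along its sides at y = +-83 mm. Positions below marked 'box' are in this frame.
- mouth (a point): Middle of the mouth's threshold on the shelf, box (0, 0, 75) mm; axes as the box. The mouth (x = 0 to 14 mm) is 132 mm wide and 66 mm high, and 12 mm high strips from x = -62 mm narrow the shelf to it. Over it the hinge rod, 7 mm thick, runs along y at x = 0, z = 145 mm; the roof (orange band, then a smoke-clear window) covers x = 0 to 255 mm, its top at z = 155 mm.
- inner_edge (a point): Middle of the shelf's inner edge, box (45, 0, 75) mm. A slippery chute drops from it at 40 degrees to the bay floor (z = 20 mm, to x = 251 mm). A case whose centre passes this edge tips over it and slides down by itself: its back edge must get to about x = 5 mm, just under the flap. The hinge rod and roof stop an upright finger before that; fingers leaning forward 30 to 45 degrees reach in.
- flap (a joint): Angle of the hanging flap (rad): 0 = shut (against its stop, hanging 10 degrees inward of plumb); grows as its lower edge is pushed inward and up, at most 1.3. Its own weight (60 g) swings it shut; no spring, no latch; it cannot open outward. Half-clear plate 3 mm thick, 124 mm wide, 66 mm from hinge line to its smooth black lower edge.
- flap_edge (a point): Middle of the flap's lower edge; when shut it is at box x = 11 mm, z = 80 mm (5 mm above the shelf).
- used_case_center (a point): Centre (half-way up, 12 mm above its underside) of the used lens case: a shut orange hard case, 90 mm long (x) x 60 mm wide (y) x 24 mm tall, about 0.12 kg, loose, lying flat on the shelf outside the flap with its long side roughly along the feed direction. Its x axis points towards the flap.
- clean_case: Bystander: shut blue lens case of the same size, 90 x 60 x 24 mm, flat on the desk beside the box. Origin: centre of its underside.
- drops: Bystander: small white eye-drop bottle with red cap, 28 mm across, 70 mm tall, upright on the desk. Origin: centre of its underside.
- cleaner: Bystander: pale lens-cleaner bottle with blue cap, 42 mm across, 115 mm tall, upright on the desk. Origin: centre of its underside.
- lens_pots: Bystander: twin contact-lens pot with one white and one green cap, 30 x 60 x 17 mm, flat on the desk. Origin: centre of its underside.
Not all that is in view belongs to the job. Of the things like the part that bears used_case_center, leave any that is purple or turquoise; of the rest the smaller one is meant.

How it is judged:
By the outcome, as a careful person would: the job done as asked, in the order asked, and still so for the second after the job is handed in, with the robot touching nothing.
It also fails if it takes over 34 s, if anything falls off the work surface, if the arm or the gripper's body presses on something with over 40 N, if the wrist force passes 120 N, or if a joint passes its speed limit or range.

## Robot

A 6-joint arm with a two-finger parallel gripper is mounted at the origin on the work surface. World frame = base frame: x ahead of the robot, y to its left, z up, the work surface at z = 0. Lengths are in m, angles in rad, forces in N, time in s.
With the tool pointing down it reaches from about 0.425 to 0.95 m from the base axis. Payload 14.7 kg.
Tool frame: the origin (TCP) lies at the very end of the fingers, on their centre line; the grasp point (between the pads) lies 19 mm behind it; x points along the fingers, z is the direction in which the jaws open and shut, and the axes are right-handed (so a half turn about x gives the same grasp; the last joint's range is limited). The gripper opens to 85 mm and grips with 20 to 120 N. Pads are 22 mm wide; open, the fingers measure 114 mm over their backs; the gripper's body (76 mm by 85 mm) begins 54 mm behind the grasp point. The pads swing forward as they close: fully open they stand 13 mm farther back than shut.
Start: joints at [-1.171, 0.48, 1.596, -0, 1.065, -0.047], TCP at [0.281, -0.586, 0.231] pointing down, gripper open.
Joint ranges: [-2.75, 2.75], [-0.82, 2.05], [0.23, 2.67], [-1.56, 4.7], [0.09, 2.69], [-2.92, 2.92]. Speed limits (rad/s): [1.89, 1.89, 2.39, 3.01, 3.01, 3.01].

## Interface

Orientations are given as a 3x3 rotation matrix whose columns are the frame's x, y, z axes.
In Python, from station import env gives the robot as it stands.
- The arm moves only by the shell command python3 -m inch 'ROWS' [OPENING]. ROWS is JSON, a list of rows, each a list of 2 entries, a list of its own where there are three numbers: the shift along the tool's x, y, z in units of 60 mm (1.0 is 60 mm), then the turn, a rotation vector about the tool's x, y, z in units of 8 degrees (1.0 is 8 degrees). A call has 1 to 8 rows; each row is the pose to reach, as a shift and turn from the pose commanded when the call began, along the tool's axes at that moment; what a row does not reach only later rows make up. A row lasts 1/8 s, in which the tool goes at most 62.5 mm and 10.7 degrees, less where a joint would pass 70% of its speed; a pose out of reach is approached as far as the arm can. A call with a gripper value outside its range is refused whole. OPENING is the closure, from 0 (fully open) to 1 (shut), set as the call begins (- or left out, the last holds). The fingers move at their own pace and stop on an object; the grip force is fixed at half the most. Time passes only in rows, so rows that repeat a pose let the fingers close. It gives the time, the measured TCP pose, the force and the opening at its end, in the units of the state.
- env.get_state(): the state, without advancing time (a new reading comes with each control period).
- env.snapshot(name): name is "scene" or "top" or "wrist"; returns the picture (480x640x3 uint8, red, green, blue); there is no depth.
- env.camera_info(name): a dict with "fx", "fy", "cx", "cy" (pixels), "dist" ([k1, k2, p1, p2, k3] as OpenCV has them; the pictures are not rectified), "world_to_cam" (4x4, takes a point from world to camera coordinates); the wrist camera has in their place "hand_eye" (4x4, takes a point from camera to tool coordinates, whose origin is the TCP and whose axes are the tool frame's). Camera axes: x right, y down, z forward; pixel columns grow to the right and rows downward; lengths in m; the calibration is good to about 2 mm. A picture is of the moment at which its call begins: read the wrist's pose just before it. camera_info takes no time and is no camera call.
- env.hand_in(): hands the job in, once; it reports no verdict.
Trained networks look in the newest picture that a camera, given by its name, has taken for a name from the list of things; names that differ only in an ending like _2 or _b are one class to them, and where a whole thing is asked for, a point or a joint stands for the part that bears it (a point fixed in the world has none). Each returns a list of dicts, best first, with "conf" (0 to 1); they miss things now and then, are a little off and sometimes report something else, mostly with a low value. They report only what shows in the picture. A call takes as long as a camera call. They do not tell look-alikes from the thing itself.
- env.search_frame(camera, thing): "location" ([x, y, z] in m, in the coordinates of the camera as it stood for that picture, good to about 4 mm: the middle of the surface that is visible of it).
- env.cut_out(camera, thing): "pixels" (480x640 bool, what is visible of it).
- env.tip_of(camera, thing): "location" ([x, y, z] in m, in the coordinates of the camera as it stood for that picture, good to about 4 mm: a listed point, or the origin of a listed thing).
The state is a dict: "t": time; "joints": joint angles; "joint_velocities": joint speeds; "joint_torque": joint torques, N m; "ee_pos": TCP position; "eef_rot": TCP orientation; "wrist_force": force on the tool from outside, world axes, zero at the start; "moment": the same for the moment, N m; "gripper_width": finger opening in m.
Only numpy, scipy, OpenCV 4.12 (cv2) and the standard library are available. Lean on these libraries where they do the work, as an engineer would, in place of code of your own. Each camera call takes 0.05 s, during which the arm holds its last target. There are 200 camera calls.

## Working session

There is one attempt and no reset: what is moved stays moved. The work goes in short steps, Python scripts to look and compute and a shell command to move; the robot and the scene stay as the last step left them, time stands still between calls to the robot, and variables do not carry over. Pictures are saved under pics/ and viewed, about 8 in all and at most 12, crops included, and the job is handed in when it is done.

```bash
ls; mkdir -p pics
cat > h.py <<'E'
import numpy as np, cv2, json
from station import env
def shot(c):
    im=env.snapshot(c); return im
def save(n,im): cv2.imwrite(f'pics/{n}.png',im[:,:,::-1])
E
python3 - <<'E'
from h import *
s=env.get_state(); print(s['t'],s['ee_pos'],s['eef_rot'],s['gripper_width'])
a=shot('scene');b=shot('top')
save('a',np.hstack([cv2.resize(a,(400,300)),cv2.resize(b,(400,300))]))
save('scene0',a);save('top0',b)
for c in ['scene','top']:
    i=env.camera_info(c); W=np.array(i['world_to_cam']); print(c,i['fx'],i['cx'],i['cy'],i['dist'],np.linalg.inv(W).round(3).tolist())
    for n in ['mouth','inner_edge','return_box','flap_edge','used_case_center','clean_case','drops','cleaner','lens_pots']:
        for r in env.tip_of(c,n)[:4]:
            p=np.linalg.inv(W)@np.r_[r['location'],1]; q=np.array(r['location']); print(c,n,round(r['conf'],2),p[:3].round(3),(q[:2]/q[2]*i['fx']+[i['cx'],i['cy']]).round())
E
```

```text
pics
0.0 [ 0.28071763 -0.58582097  0.23068034] [[-4.53916346e-04  9.01842621e-01  4.32064440e-01]
 [ 1.08692033e-03  4.32064675e-01 -9.01841968e-01]
 [-9.99999306e-01  6.02588134e-05 -1.17635230e-03]] 0.08585003344705468
scene 437.0262871251496 315.8036856028531 241.1165985975053 [0.02234523 0.         0.         0.         0.        ] [[0.729, 0.389, -0.563, 1.016], [0.684, -0.392, 0.615, -0.474], [0.018, -0.834, -0.552, 0.578], [0.0, 0.0, 0.0, 1.0]]
scene return_box 0.57 [ 0.656 -0.124 -0.002] [296. 363.]
scene return_box 0.39 [ 0.563 -0.113  0.086] [262. 295.]
scene used_case_center 0.93 [ 0.352 -0.236  0.011] [142. 305.]
scene used_case_center 0.85 [0.458 0.15  0.019] [320. 243.]
scene used_case_center 0.6 [ 0.364 -0.046  0.017] [226. 263.]
scene drops 0.9 [ 0.58  -0.306 -0.003] [176. 404.]
scene lens_pots 0.97 [ 0.699 -0.299  0.   ] [228. 451.]
top 532.1756504100687 322.3211271329553 232.97449284046448 [-0.08931272  0.          0.          0.          0.        ] [[-0.028, -0.995, 0.093, 0.455], [-1.0, 0.028, -0.001, 0.025], [-0.002, -0.093, -0.996, 1.25], [0.0, 0.0, 0.0, 1.0]]
top mouth 0.8 [ 0.651 -0.12   0.074] [386. 193.]
top return_box 0.92 [ 0.65  -0.123 -0.003] [383. 199.]
top used_case_center 0.82 [ 0.35  -0.239  0.007] [438. 325.]
top used_case_center 0.81 [ 0.561 -0.111  0.088] [384. 233.]
top used_case_center 0.81 [0.454 0.145 0.023] [271. 285.]
top used_case_center 0.78 [ 0.363 -0.051  0.014] [357. 322.]
top clean_case 0.64 [0.674 0.058 0.002] [306. 191.]
top clean_case 0.62 [ 0.697 -0.297 -0.   ] [455. 177.]
top drops 0.56 [ 0.696 -0.298  0.003] [456. 177.]
top drops 0.47 [ 0.581 -0.311  0.004] [464. 225.]
top cleaner 0.61 [ 0.559  0.036 -0.002] [317. 239.]
top lens_pots 0.51 [ 0.696 -0.301  0.004] [457. 177.]
```

View pics/top0.png

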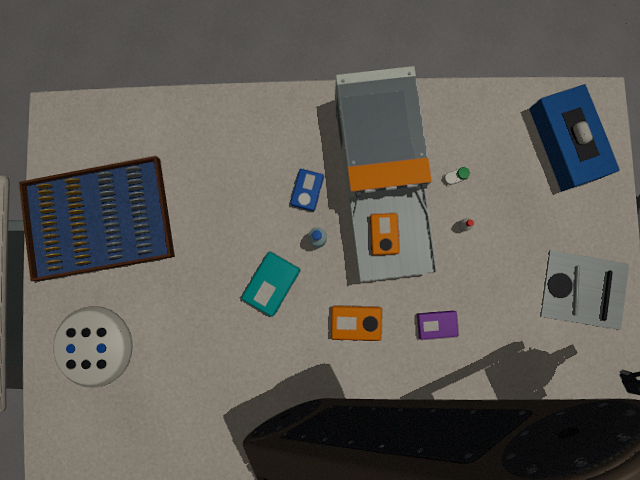

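View pics/scene0.png

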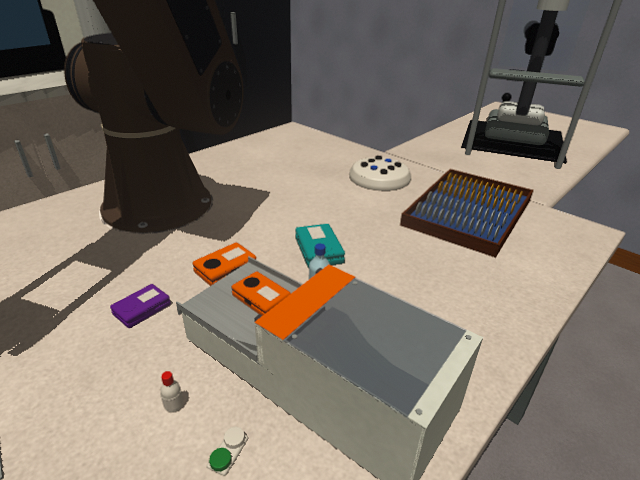

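The candidates are: a small orange case on the shelf (top 384,234), a larger orange case on the desk (356,323), a purple one (437,325) and a turquoise one (271,283). I choose the small orange one on the shelf. Next I'll check it in a close crop and measure it.

```bash
cat >> h.py <<'E'
def ray(c,uv):
    i=env.camera_info(c); K=np.array([[i['fx'],0,i['cx']],[0,i['fy'],i['cy']],[0,0,1]])
    M=np.linalg.inv(np.array(i['world_to_cam'])); p=cv2.undistortPoints(np.array(uv,float).reshape(-1,1,2),K,np.array(i['dist'])).reshape(-1,2)
    return M[:3,3],np.c_[p,np.ones(len(p))]@M[:3,:3].T
def atz(c,uv,z):
    o,d=ray(c,uv); return o+d*((z-o[2])/d[:,2])[:,None]
def pix(c,P):
    i=env.camera_info(c); K=np.array([[i['fx'],0,i['cx']],[0,i['fy'],i['cy']],[0,0,1]]); W=np.array(i['world_to_cam'])
    return cv2.projectPoints(np.array(P,float).reshape(-1,1,3),cv2.Rodrigues(W[:3,:3])[0],W[:3,3],K,np.array(i['dist']))[0].reshape(-1,2)
E
python3 - <<'E'
from h import *
a=cv2.imread('pics/scene0.png');b=cv2.imread('pics/top0.png')
c1=cv2.resize(b[140:290,330:450],None,fx=4,fy=4,interpolation=cv2.INTER_CUBIC)[:600]
c2=cv2.resize(a[230:350,170:310],None,fx=2,fy=2,interpolation=cv2.INTER_CUBIC)
o=np.zeros((600,480+280,3),np.uint8);o[:,:480]=c1;o[:240,480:]=c2;cv2.imwrite('pics/crop1.png',o)
def om(im,box):
    h=cv2.cvtColor(im,cv2.COLOR_BGR2HSV);m=cv2.inRange(h,(5,150,80),(20,255,255));k=np.zeros_like(m);x0,y0,x1,y1=box;k[y0:y1,x0:x1]=m[y0:y1,x0:x1];return k
m=om(b,(360,205,410,262)); m=cv2.morphologyEx(m,cv2.MORPH_CLOSE,np.ones((15,15)))
r=cv2.minAreaRect(cv2.findNonZero(m)); print(r); w=atz('top',cv2.boxPoints(r),.099); print(w.round(4), w.mean(0))
m=om(b,(335,150,440,200)); r=cv2.minAreaRect(cv2.findNonZero(m)); print('band',r); w=atz('top',cv2.boxPoints(r),.155); print(w.round(4), w.mean(0))
E
```

```text
((384.4626770019531, 233.79144287109375), (40.94333267211914, 27.015239715576172), 86.98721313476562)
[[ 0.6014 -0.0813  0.099 ]
 [ 0.6029 -0.1404  0.099 ]
 [ 0.5135 -0.1415  0.099 ]
 [ 0.5121 -0.0828  0.099 ]] [ 0.55750351 -0.11150064  0.099     ]
band ((389.28155517578125, 174.14334106445312), (24.770343780517578, 81.49676513671875), 83.2901611328125)
[[ 0.6957 -0.0327  0.155 ]
 [ 0.7118 -0.2039  0.155 ]
 [ 0.6591 -0.2073  0.155 ]
 [ 0.6434 -0.037   0.155 ]] [ 0.67750207 -0.12021633  0.155     ]
```

View pics/crop1.png

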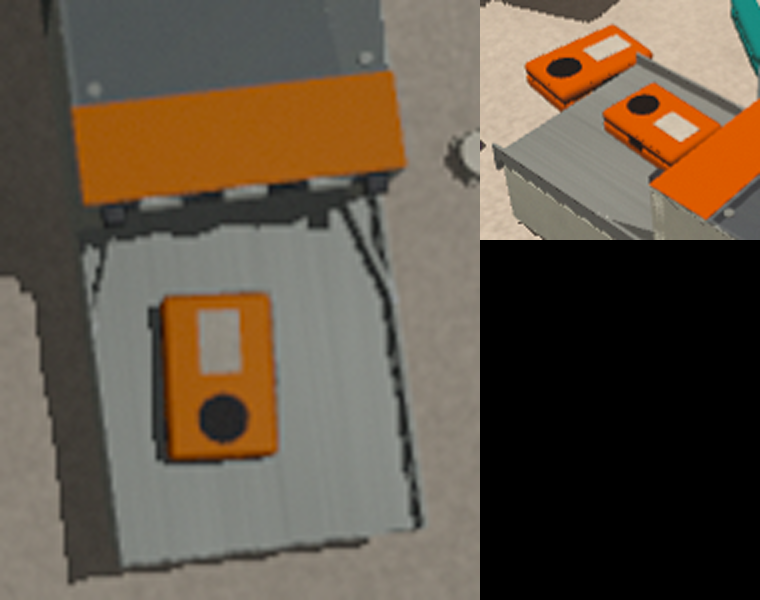

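```bash
cat >> h.py <<'E'
from scipy.spatial.transform import Rotation as R
O=np.array([.651,-.121,0]); YAW=np.deg2rad(5.3)
B=np.array([[np.cos(YAW),-np.sin(YAW),0],[np.sin(YAW),np.cos(YAW),0],[0,0,1]])
def tool(a):
    a=np.deg2rad(a); return B@np.array([[np.sin(a),np.cos(a),0],[0,0,-1],[-np.cos(a),np.sin(a),0]])
def tobox(p): return B.T@(np.array(p)-O)
def go(p,a):
    s=env.get_state(); C=np.array(s['eef_rot']); P=O+B@np.array(p)
    sh=C.T@(P-s['ee_pos'])/.06; rv=R.from_matrix(C.T@tool(a)).as_rotvec(degrees=True)/8
    print('t',s['t'],'box now',tobox(s['ee_pos']).round(4),'F',np.round(s['wrist_force'],1),'w',round(s['gripper_width'],4)); print(json.dumps([sh.round(2).tolist(),rv.round(2).tolist()]), 'norm mm',np.linalg.norm(sh)*60)
E
python3 -c "
from h import *
go([-.185,.016,.19],38)"
```

```text
t 1.0 box now [-0.4115 -0.429   0.2313] F [ 0.3 -0.  -0.3] w 0.0857
[[0.69, 6.11, -5.65], [2.44, -0.84, 4.7]] norm mm 501.04997394520876
```

```bash
python3 -m inch '[[[0.69,6.11,-5.65],[2.44,-0.84,4.7]],[[0.69,6.11,-5.65],[2.44,-0.84,4.7]],[[0.69,6.11,-5.65],[2.44,-0.84,4.7]],[[0.69,6.11,-5.65],[2.44,-0.84,4.7]],[[0.69,6.11,-5.65],[2.44,-0.84,4.7]],[[0.69,6.11,-5.65],[2.44,-0.84,4.7]],[[0.69,6.11,-5.65],[2.44,-0.84,4.7]],[[0.69,6.11,-5.65],[2.44,-0.84,4.7]]]' 0.7; python3 -c "
from h import *
go([-.185,.016,.19],38)"
```

```text
t: 2.0
ee_pos: [0.4575, -0.144, 0.1924]
eef_rot: [[0.615, 0.783, 0.092], [0.056, 0.073, -0.996], [-0.787, 0.617, 0.001]]
wrist_force: [2.5, -0.4, 0.9]
gripper_width: 0.0255
t 2.0 box now [-0.1948 -0.005   0.1924] F [ 2.5 -0.4  0.9] w 0.0255
[[0.13, 0.1, -0.35], [0.0, 0.01, -0.01]] norm mm 23.284984166429012
```

```bash
python3 -m inch '[[[0.13,0.1,-0.35],[0,0,0]],[[0.13,0.1,-0.35],[0,0,0]],[[0.13,0.1,-0.35],[0,0,0]]]'
cat >> h.py <<'E'
def wc():
    s=env.get_state(); i=env.camera_info('wrist'); H=np.array(i['hand_eye']); T=np.eye(4); T[:3,:3]=s['eef_rot'];T[:3,3]=s['ee_pos']; return T@H
E
python3 - <<'E'
from h import *
M=wc(); im=shot('wrist'); save('w1',im)
for n in ['mouth','inner_edge','flap_edge','return_box','used_case_center']:
    for r in env.tip_of('wrist',n)[:3]:
        print(n,round(r['conf'],2),tobox((M@np.r_[r['location'],1])[:3]).round(4))
go([-.185,.016,.10],38)
E
```

```text
t: 2.38
ee_pos: [0.4652, -0.1242, 0.1901]
eef_rot: [[0.615, 0.783, 0.093], [0.057, 0.074, -0.996], [-0.787, 0.618, 0.001]]
wrist_force: [-0.3, -0.5, 0.8]
gripper_width: 0.0259
mouth 0.87 [-0.0028 -0.0054  0.0713]
flap_edge 0.63 [ 0.0136 -0.0059  0.0803]
return_box 0.77 [-0.0037 -0.0034  0.0012]
used_case_center 0.87 [-0.1726  0.2794  0.0182]
used_case_center 0.69 [-0.0888  0.013   0.0879]
t 2.675 box now [-0.1856  0.0137  0.19  ] F [-0.1 -0.1 -0.4] w 0.026
[[1.19, -0.92, -0.04], [-0.0, 0.01, -0.02]] norm mm 90.00847816674596
```

View pics/w1.png

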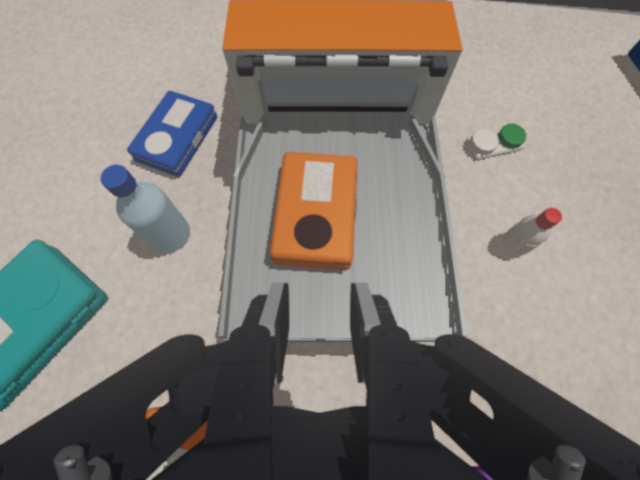

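```bash
sed -i 's/O=np.array(\[.651,-.121,0\])/O=np.array([.649,-.123,0])/' h.py; python3 -c "
from h import *
go([-.168,.017,.10],38);go([-.168,.017,.086],38)"
```

```text
t 2.675 box now [-0.1834  0.0155  0.19  ] F [-0.1 -0.1 -0.4] w 0.026
[[1.34, -0.72, -0.03], [-0.0, 0.01, -0.02]] norm mm 91.2989486803219
t 2.675 box now [-0.1834  0.0155  0.19  ] F [-0.1 -0.1 -0.4] w 0.026
[[1.52, -0.87, -0.03], [-0.0, 0.01, -0.02]] norm mm 105.12291194599639
```

```bash
python3 -m inch '[[[0.7,-0.4,-0.03],[0,0,0]],[[1.34,-0.72,-0.03],[0,0,0]],[[1.34,-0.72,-0.03],[0,0,0]],[[1.43,-0.8,-0.03],[0,0,0]],[[1.52,-0.87,-0.03],[0,0,0]],[[1.52,-0.87,-0.03],[0,0,0]],[[1.52,-0.87,-0.03],[0,0,0]]]'
python3 - <<'E'
from h import *
go([-.04,.014,.086],38)
M=wc(); im=shot('wrist'); sc=shot('scene'); save('w2',np.hstack([im[60:420,120:520],cv2.resize(sc[220:340,170:300],(390,360),interpolation=cv2.INTER_CUBIC)]))
E
```

```text
t: 3.55
ee_pos: [0.4802, -0.1208, 0.0866]
eef_rot: [[0.615, 0.783, 0.093], [0.056, 0.074, -0.996], [-0.786, 0.618, 0.001]]
wrist_force: [0.1, 0.6, -0.7]
gripper_width: 0.0255
t 3.55 box now [-0.1678  0.0178  0.0866] F [ 0.1  0.6 -0.7] w 0.0255
[[1.33, 1.67, 0.06], [0.01, 0.0, -0.02]] norm mm 127.8977382688982
```

View pics/w2.png

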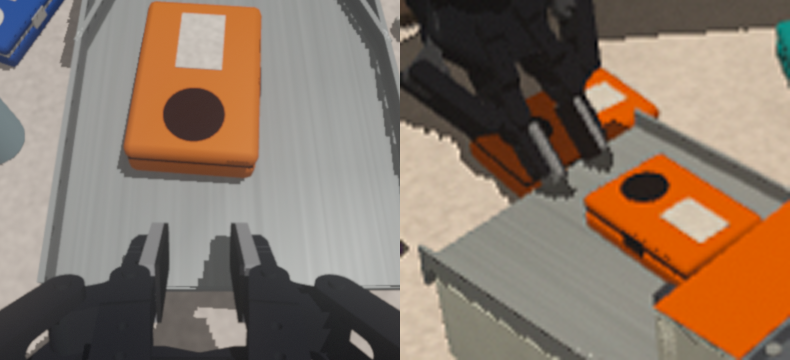

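The fingers stand clear behind the case (crop 195,90), about centred on it, with the tips just above the shelf. I'll push gently now.

```bash
python3 -m inch '[[[0.07,0.09,0],[0,0,0]],[[0.14,0.18,0],[0,0,0]],[[0.21,0.27,0],[0,0,0]],[[0.28,0.36,0.01],[0,0,0]],[[0.35,0.45,0.01],[0,0,0]],[[0.42,0.54,0.01],[0,0,0]],[[0.49,0.63,0.02],[0,0,0]],[[0.56,0.72,0.02],[0,0,0]]]'
python3 - <<'E'
from h import *
go([-.04,.014,.086],38)
im=shot('wrist'); save('w3',im)
b=shot('top')[:,:,::-1]
h=cv2.cvtColor(b.copy(),cv2.COLOR_BGR2HSV);m=cv2.inRange(h,(5,150,80),(20,255,255)); k=m*0;k[195:262,360:415]=m[195:262,360:415]
u=cv2.findNonZero(k).reshape(-1,2); w=atz('top',[[u[:,0].mean(),u[:,1].max()],[u[:,0].mean(),u[:,1].min()]],.099); print([tobox(x).round(3) for x in w])
E
```

```text
t: 4.65
ee_pos: [0.535, -0.1167, 0.0861]
eef_rot: [[0.615, 0.783, 0.093], [0.057, 0.073, -0.996], [-0.787, 0.617, 0.001]]
wrist_force: [0.2, 0.2, -0.7]
gripper_width: 0.0257
t 4.65 box now [-0.1129  0.0168  0.0861] F [ 0.2  0.2 -0.7] w 0.0257
[[0.75, 0.95, 0.05], [0.01, 0.0, -0.01]] norm mm 72.95167644354262
[array([-0.107,  0.029,  0.099]), array([-0.016,  0.017,  0.099])]
```

View pics/w3.png

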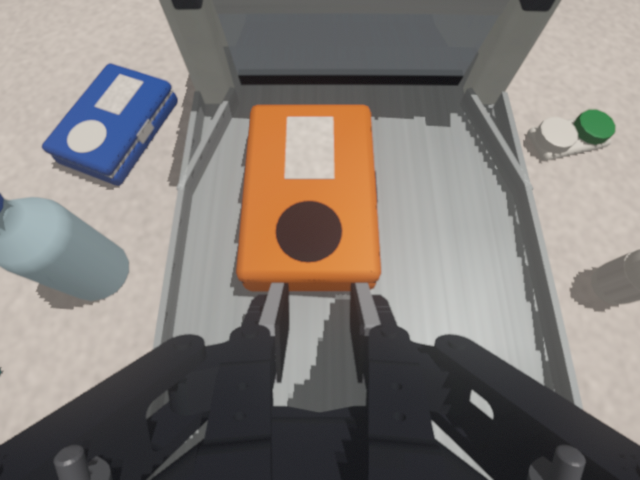

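```bash
python3 -m inch '[[[0.07,0.09,0.01],[0,0,0]],[[0.14,0.18,0.02],[0,0,0]],[[0.21,0.27,0.03],[0,0,0]],[[0.28,0.36,0.04],[0,0,0]],[[0.35,0.45,0.05],[0,0,0]],[[0.42,0.54,0.06],[0,0,0]],[[0.49,0.63,0.07],[0,0,0]],[[0.56,0.72,0.08],[0,0,0]]]'
python3 - <<'E'
from h import *
go([-.003,.010,.086],38)
im=shot('wrist'); save('w4',im)
E
```

```text
t: 5.75
ee_pos: [0.59, -0.1164, 0.0864]
eef_rot: [[0.615, 0.783, 0.093], [0.057, 0.073, -0.996], [-0.787, 0.617, 0.001]]
wrist_force: [-0.6, -0.4, 0.3]
gripper_width: 0.0257
t 5.75 box now [-0.0581  0.0121  0.0864] F [-0.6 -0.4  0.3] w 0.0257
[[0.57, 0.72, 0.04], [0.01, 0.0, -0.01]] norm mm 55.18537409130525
```

View pics/w4.png

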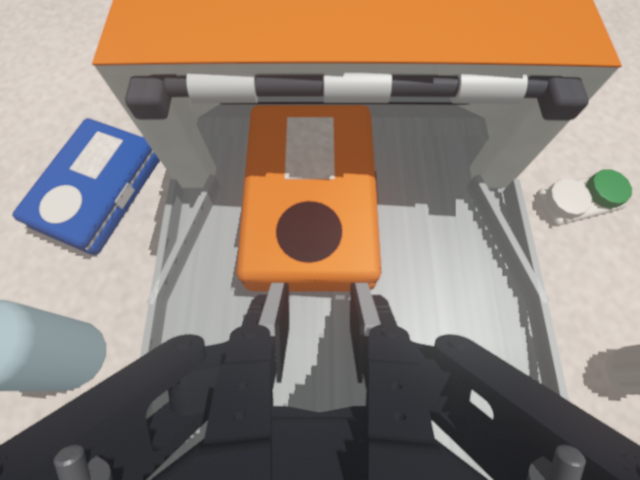

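```bash
python3 -c "
from h import *
print(env.camera_info('wrist')['hand_eye'][:3], tobox(wc()[:3,3]))"; python3 -m inch '[[[0.07,0.09,0],[0,0,0]],[[0.14,0.18,0.01],[0,0,0]],[[0.21,0.27,0.01],[0,0,0]],[[0.28,0.36,0.02],[0,0,0]],[[0.35,0.45,0.02],[0,0,0]],[[0.41,0.53,0.03],[0,0,0]]]'
python3 - <<'E'
from h import *
go([-.003,.010,.086],38)
im=shot('wrist'); save('w5',im)
E
```

```text
[[-2.33221518e-04 -2.77487588e-01  9.60729194e-01 -1.43913500e-01]
 [ 2.20548767e-05 -9.60729221e-01 -2.77487590e-01  6.97758917e-02]
 [ 9.99999973e-01 -4.35273130e-05  2.30182682e-04  1.23327002e-03]] [-0.0913203   0.01070507  0.24292736]
t: 6.55
ee_pos: [0.6302, -0.1144, 0.0867]
eef_rot: [[0.615, 0.783, 0.093], [0.057, 0.073, -0.996], [-0.787, 0.617, 0.001]]
wrist_force: [-0.5, -0.0, 0.1]
gripper_width: 0.0259
t 6.55 box now [-0.0179  0.0103  0.0867] F [-0.5 -0.   0.1] w 0.0259
[[0.16, 0.19, 0.01], [0.01, 0.0, -0.01]] norm mm 14.954694998259601
```

View pics/w5.png

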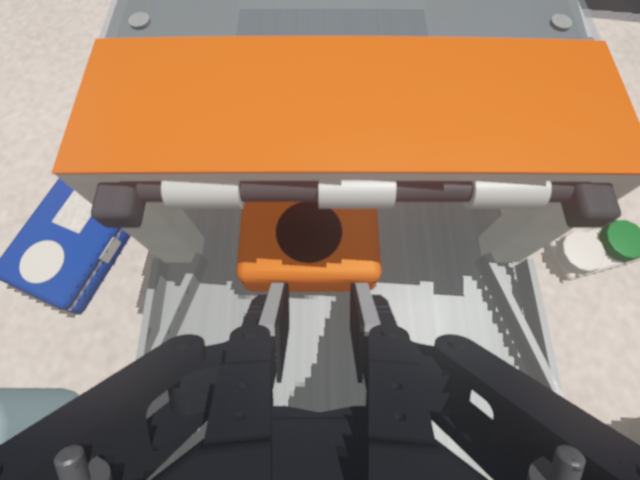

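```bash
python3 -m inch '[[[0.04,0.05,0],[0,0,0]],[[0.08,0.1,0],[0,0,0]],[[0.12,0.15,0],[0,0,0]],[[0.16,0.2,0],[0,0,0]],[[0.19,0.24,0],[0,0,0]],[[0.22,0.28,0],[0,0,0]],[[0.22,0.28,0],[0,0,0]]]'
python3 - <<'E'
from h import *
go([-.12,.010,.088],38)
im=shot('wrist'); sc=shot('scene'); save('w6',np.hstack([cv2.resize(im[100:340,160:480],(400,300)),cv2.resize(sc[230:470,170:490],(400,300))]))
E
```

```text
t: 7.48
ee_pos: [0.6513, -0.1125, 0.0867]
eef_rot: [[0.615, 0.783, 0.093], [0.057, 0.074, -0.996], [-0.787, 0.617, 0.001]]
wrist_force: [-0.4, -0.0, 1.0]
gripper_width: 0.0254
t 7.475 box now [0.0032 0.0103 0.0867] F [-0.4 -0.   1. ] w 0.0254
[[-1.29, -1.6, 0.0], [0.01, 0.0, -0.02]] norm mm 123.25528814634035
```

View pics/w6.png

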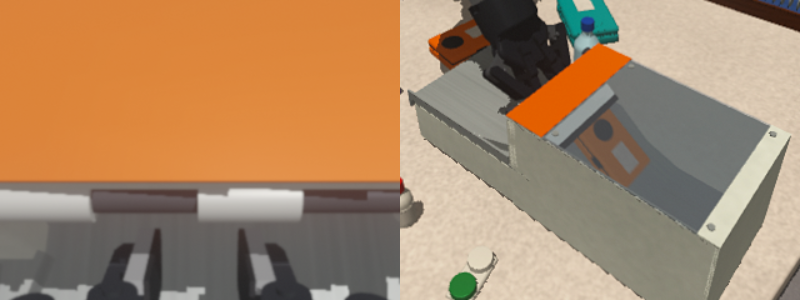

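The case has left the shelf and is on the chute, visible through the window. I'll wait briefly, then draw straight back.

```bash
python3 -m inch '[[[0,0,0],[0,0,0]],[[0,0,0],[0,0,0]],[[0,0,0],[0,0,0]],[[0,0,0],[0,0,0]]]'; python3 -m inch '[[[-0.14,-0.18,0],[0,0,0]],[[-0.28,-0.36,0],[0,0,0]],[[-0.42,-0.54,0],[0,0,0]],[[-0.63,-0.81,0],[0,0,0]],[[-0.84,-1.08,0],[0,0,0]],[[-1.12,-1.44,0],[0,0,0]],[[-1.4,-1.8,0],[0,0,0]],[[-1.4,-1.8,0],[0,0,0]]]'
python3 - <<'E'
from h import *
go([-.185,.010,.20],38)
im=shot('wrist'); sc=shot('scene'); save('w7',np.hstack([cv2.resize(im,(400,300)),cv2.resize(sc[230:470,170:490],(400,300))]))
M=wc()
for r in env.tip_of('wrist','flap_edge')[:1]: print(r['conf'],tobox((M@np.r_[r['location'],1])[:3]).round(4))
for r in env.tip_of('scene','used_case_center')[:4]: print(r['conf'],tobox((np.linalg.inv(env.camera_info('scene')['world_to_cam'])@np.r_[r['location'],1])[:3]).round(4))
E
```

```text
t: 8.07
ee_pos: [0.651, -0.1125, 0.0867]
eef_rot: [[0.615, 0.783, 0.093], [0.057, 0.074, -0.996], [-0.787, 0.617, 0.001]]
wrist_force: [-0.2, 0.2, -0.1]
gripper_width: 0.0258
t: 9.07
ee_pos: [0.5124, -0.1252, 0.0858]
eef_rot: [[0.613, 0.785, 0.091], [0.057, 0.071, -0.996], [-0.788, 0.616, -0.001]]
wrist_force: [0.6, -0.6, 0.8]
gripper_width: 0.0258
t 9.075 box now [-0.1362  0.0105  0.0858] F [ 0.6 -0.6  0.8] w 0.0258
[[-2.0, 0.53, 0.01], [-0.01, 0.0, -0.0]] norm mm 124.16272774864909
0.66 [ 0.014  -0.0024  0.0803]
0.95 [-0.3059 -0.0871  0.0103]
0.72 [-0.2793  0.0983  0.0183]
0.58 [-0.1624  0.2848  0.0166]
```

View pics/w7.png

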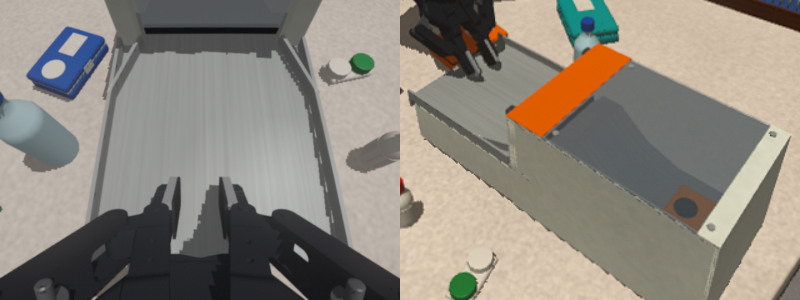

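The flap is shut, with its edge at box x = 14 mm, z = 80 mm. The case lies at the far end of the bay (right half, 688,207) and the shelf is empty. I'll lift clear and hand in.

```bash
python3 -m inch '[[[-0.5,0.13,0],[0,0,0]],[[-1,0.26,0],[0,0,0]],[[-1.5,0.4,0],[0,0,0]],[[-2,0.53,0],[0,0,0]],[[-2,0.53,0],[0,0,0]],[[-2,0.53,0],[0,0,0]],[[-2,0.53,0],[0,0,0]],[[-2,0.53,0],[0,0,0]]]'
python3 - <<'E'
from h import *
a=shot('wrist');save('w8',a); M=wc()
for n in ['flap_edge','clean_case','drops','cleaner','lens_pots']:
    for r in env.tip_of('wrist',n)[:1]: print(n,round(r['conf'],2),(M@np.r_[r['location'],1])[:3].round(3))
print(env.get_state()['t'],env.hand_in())
E
```

```text
t: 10.28
ee_pos: [0.4659, -0.1293, 0.1993]
eef_rot: [[0.614, 0.784, 0.093], [0.058, 0.073, -0.996], [-0.787, 0.616, -0.001]]
wrist_force: [0.3, -0.1, 0.0]
gripper_width: 0.0256
flap_edge 0.96 [ 0.661 -0.119  0.08 ]
clean_case 0.92 [0.673 0.056 0.003]
drops 0.84 [ 0.581 -0.309 -0.   ]
cleaner 0.84 [ 0.557  0.035 -0.002]
lens_pots 0.61 [ 0.7   -0.302  0.003]
the job is handed in; nothing more can be done
10.575 None
```

I slid the small orange case along the shelf and through the flap with the fingertips leaning 38° forward, until it tipped over the inner edge and went down the chute. I then drew the fingers straight back, lifted clear, and handed in at about 10.6 s.

- **Case:** the last scene picture, taken before the lift, shows it lying at the far end of the bay, seen through the window. The shelf is empty.
- **Flap:** it is shut. Its lower edge measures z = 80 mm, which matches the stated shut position; x came out at 14 mm against 11 mm, about the detector's error.
- **Clean things:** the blue case, drops, cleaner and lens pots are all within about 4 mm of where they were first measured, which is the measuring error.
- **Forces:** every reading was below 3 N.

The only disagreement was 3–5 mm in the box's position between the top and wrist cameras. I took a position in between, and nothing touched the sides. No check failed.

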